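# Chock a food tin on the sloping donation lane

### The job

The sloping white lane on the sorting table has no stop, so a tin laid on it rolls off. Set the yellow chock squarely across the lane on the red line and let go of it; only then lift the blue tin from the plywood rest, lay it on its side, crosswise, against the uphill side of the chock, and release it so that it stays there. Set it down gently, neither dropping it nor letting it run, and leave the red and green tins in the rest.

Things in the scene. Friction and masses are not known exactly. Their poses are not given: they have to be found in the camera images.
- red_line (a point): Middle of the red line across the lane, a fixed white board 260 mm long, 200 wide, sloping 6 degrees down towards the robot, open at both ends, grey lips 10 mm high along the sides. Point on the surface, midway between the lips, 95 mm from the low end, 33 mm above the table. x points uphill along the surface, y along the line, z square to the surface.
- chock_center (a point): Yellow plastic chock, roof-shaped prism, 200 g, loose, 32 mm high, 60 long (its y), underside 56 wide (its x), flat top 16 wide, both long faces alike, end faces upright: grip it by these. Point: its centre, 16 mm above its underside. A tin leaning on it on the lane has its centre 48 mm uphill of the chock's centre, along the slope, and 36.5 mm off the surface.
- blue_tin_center (a point): Short food tin, 73 mm diameter, 58 mm long, 250 g, blue label with white band, metal ends, lying in a notch of the plywood rest. Point: its centre, 50.5 mm above the table; y runs along its level axis, across the row; x, z turn as it rolls. The tin to move. The rest is 36 mm wide, so both tin ends stand 11 mm clear of it, 22 mm high, notches 8 mm deep and 88 mm apart.
- red_tin_center (a point): Short food tin, 73 mm diameter, 58 mm long, 250 g, red label with white band, metal ends, lying in a notch of the plywood rest. Point: its centre, 50.5 mm above the table; y runs along its level axis, across the row; x, z turn as it rolls. To be left alone.
- green_tin_center (a point): Short food tin, 73 mm diameter, 58 mm long, 250 g, green label with white band, metal ends, lying in a notch of the plywood rest. Point: its centre, 50.5 mm above the table; y runs along its level axis, across the row; x, z turn as it rolls. To be left alone.
There are look-alikes about, which are no part of the job. What is shaped like the part that bears chock_center but purple is not meant. Leave any purple look-alike of the part that bears blue_tin_center alone.

How it is judged:
By the outcome, as a careful person would: the job done as asked, in the order asked, and still so for the second after the job is handed in, with the robot touching nothing.
It also fails if it takes over 64 s, if anything falls off the work surface, if the arm or the gripper's body presses on something with over 40 N, if the wrist force passes 120 N, or if a joint passes its speed limit or range.

### The arm

A 6-joint arm with a two-finger parallel gripper is mounted at the origin on the work surface. World frame = base frame: x ahead of the robot, y to its left, z up, the work surface at z = 0. Lengths are in m, angles in degrees, forces in N, time in s.
With the tool pointing down it reaches from about 0.4 to 0.825 m from the base axis. Payload 7 kg.
Tool frame: the origin (TCP) lies midway between the tips of the shut fingers; the grasp point (between the pads) lies r.grasp_offset behind it (r.grasp_offset is the distance from the TCP to the grasp point, in m); x points along the fingers, z is the direction in which the jaws open and shut, and the axes are right-handed (so a half turn about x gives the same grasp; the last joint's range is limited). The gripper opens to 88 mm and grips with 3 to 60 N. Pads are 19 mm wide; open, the fingers measure 130 mm over their backs; the gripper's body (78 mm by 193 mm) begins 47 mm behind the grasp point.
Start: joints at [88.184, 20.546, 0.682, 0, -70.136, -16.507], TCP at [0.212, 0.641, 0.227] pointing down, gripper open.
Joint ranges: [-176.03, 176.03], [-82.01, 121.73], [-58.28, 71.71], [-173.87, 95.51], [-174.79, -0.11], [-173.66, 173.66]. Speed limits (degrees/s): [136.94, 136.94, 172.46, 180, 180, 180].

### API

Orientations are given as [roll, pitch, yaw] about the fixed x, y, z axes, in that order (R = Rz(yaw) Ry(pitch) Rx(roll)).
In Python, from plant import readout, vision, close_job, r gives the robot as it stands.
- The arm moves only by the shell command python3 -m handwheel 'ROWS' [OPENING] [FORCE]. ROWS is JSON, a list that holds one entry, the list of rows, each a list of 4 numbers: the shift along the world's x, y, z in units of 40 mm (1.0 is 40 mm), then the turn about the world's z in units of 5 degrees (1.0 is 5 degrees). In form: [[[tx, ty, tz, roll], ...]]. A call has 1 to 8 rows; each row shifts and turns the pose as measured when the row begins; what a row does not reach is not made up. A row lasts 1/10 s, in which the tool goes at most 50 mm and 8.59 degrees, less where a joint would pass 70% of its speed; a pose out of reach is approached as far as the arm can. A call is refused whole if a number of a shift passes 1 or a number of a turn 1, either way. A call with a gripper value outside its range is refused whole. OPENING is the finger opening in mm, from 0 to 87.6, set as the call begins (- or left out, the last holds). The fingers move at their own pace and stop on an object; FORCE is the grip in N (left out, the last holds). Time passes only in rows, so rows that do not move let the fingers close. It gives the time, the measured TCP pose, the force and the opening at its end, in the units of the state.
- readout.get_state(): the state, without advancing time (a new reading comes with each control period).
- vision.capture(name): name is "scene" or "top"; returns the picture (384x512x3 uint8, blue, green, red); there is no depth.
- vision.get_calibration(name): a dict with "intrinsics" (3x3 intrinsics, pixels), "pose" (4x4, takes a point from camera to world coordinates). Camera axes: x right, y up, looking along -z (the intrinsics and any distortion apply to the point x, -y, -z); pixel columns grow to the right and rows downward; lengths in m; the calibration is good to about 2 mm. A picture is of the moment at which its call begins. get_calibration takes no time and is no camera call.
- close_job(): hands the job in, once; it reports no verdict.
The state is a dict: "time_s": time; "joints": joint angles; "qd": joint speeds; "joint_torque": joint torques, N m; "tcp_pos": TCP position; "eef_rot": TCP orientation; "contact_force": force on the tool from outside, world axes, zero at the start; "moment": the same for the moment, N m; "gripper_width": finger opening in m.
Only numpy, scipy, OpenCV 4.12 (cv2) and the standard library are available. Lean on these libraries where they do the work, as an engineer would, in place of code of your own. Each camera call takes 0.05 s, during which the arm holds its last target.

## Working session

There is one attempt and no reset: what is moved stays moved. The work goes in short steps, Python scripts to look and compute and a shell command to move; the robot and the scene stay as the last step left them, time stands still between calls to the robot, and variables do not carry over. Pictures are saved under pics/ and viewed, and the job is handed in when it is done.

```bash
mkdir -p pics; ls; python3 - <<'E'
from plant import readout, vision, r
import cv2,numpy as np
print(readout.get_state(), r.grasp_offset)
for n in("scene","top"):
    cv2.imwrite(f"pics/{n}0.png",vision.capture(n)); c=vision.get_calibration(n); print(n,{k:np.round(v,4).tolist() if not isinstance(v,str) else v for k,v in c.items()})
E
```

```text
pics
{'time_s': 0.0, 'joints': array([ 8.81842958e+01,  2.05907182e+01,  6.32323431e-01, -1.97750133e-02,
       -7.01348903e+01, -1.65100924e+01]), 'qd': array([ 0.03786554,  0.10235264, -0.03458055,  0.08891637, -0.00574732,
       -0.06503851]), 'joint_torque': array([ 1.67765702e-04, -5.82711446e+01,  2.93071425e+01,  6.99704468e+00,
        7.23727353e-03, -1.47802734e-04]), 'tcp_pos': array([0.21207139, 0.6402972 , 0.22562084]), 'eef_rot': array([   5.24143982,   89.90488007, -103.09109162]), 'contact_force': array([-0.19039202, -0.26227066, -0.01068751]), 'moment': array([0.03992798, 0.00266162, 0.05160476]), 'gripper_width': 0.08783599895659831} 0.0188
scene {'intrinsics': [[366.8238, 0.0, 255.3992], [0.0, 366.8238, 192.3725], [0.0, 0.0, 1.0]], 'pose': [[-0.6609, -0.485, 0.5727, 0.965], [0.7505, -0.4269, 0.5045, 0.4682], [-0.0002, 0.7632, 0.6461, 0.6231], [0.0, 0.0, 0.0, 1.0]]}
top {'intrinsics': [[447.1627, 0.0, 256.303], [0.0, 447.1627, 194.9972], [0.0, 0.0, 1.0]], 'pose': [[0.0226, 0.9976, -0.0656, 0.3987], [-0.9994, 0.0243, 0.0242, 0.0459], [0.0257, 0.065, 0.9976, 1.1382], [0.0, 0.0, 0.0, 1.0]]}
```

View pics/scene0.png

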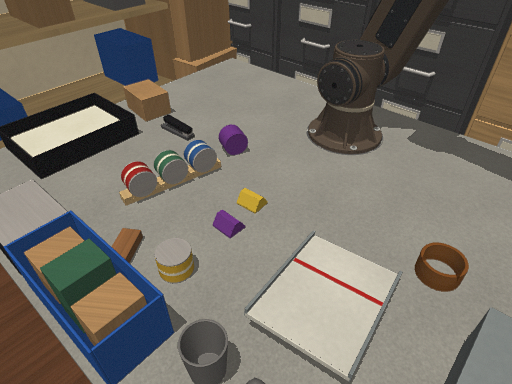

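View pics/top0.png

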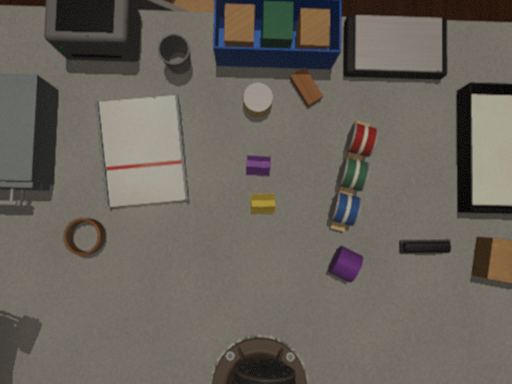

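The scene view shows the yellow chock at (252,200), the purple look-alike at (229,222), the blue tin at (200,153) with green and red beside it, and a purple tin at (233,139). In the top view these are yellow (263,204), purple chock (258,165), blue tin (346,209), purple tin (346,264) and the red line from about (106,167) to (182,162). I choose yellow and blue, and check the choice in a crop.

```bash
cat > h.py <<'E'
import cv2,numpy as np
from plant import vision
def cal(n):
    c=vision.get_calibration(n); return np.array(c["intrinsics"]),np.array(c["pose"]),c
def ray(n,px):
    K,P,_=cal(n); d=np.linalg.inv(K)@[px[0],px[1],1]; d=np.array([d[0],-d[1],-d[2]])
    return P[:3,3],P[:3,:3]@d
def onz(n,px,z):
    o,d=ray(n,px); return o+d*(z-o[2])/d[2]
def two(p1,p2):
    o1,d1=ray("top",p1);o2,d2=ray("scene",p2)
    t=np.linalg.lstsq(np.c_[d1,-d2],o2-o1,rcond=None)[0]
    a=o1+d1*t[0];b=o2+d2*t[1]; return (a+b)/2,np.linalg.norm(a-b)
def proj(n,X):
    K,P,_=cal(n); c=P[:3,:3].T@(np.array(X)-P[:3,3]); v=K@[c[0],-c[1],-c[2]]; return v[:2]/v[2]
def mask(img,lo,hi):
    return cv2.inRange(cv2.cvtColor(img,cv2.COLOR_BGR2HSV),lo,hi)
def blobs(m,mina=15):
    cs,_=cv2.findContours(m,cv2.RETR_EXTERNAL,cv2.CHAIN_APPROX_NONE)
    return [c for c in cs if cv2.contourArea(c)>=mina]
E
python3 - <<'E'
from h import *
print(cal("top")[2].keys())
im={n:cv2.imread(f"pics/{n}0.png") for n in("top","scene")}
cols={"yellow":((20,120,80),(33,255,255)),"blue":((100,120,50),(118,255,255)),"green":((60,70,30),(90,255,255)),"red":((0,170,90),(7,255,255)),"red2":((173,150,80),(180,255,255))}
for n in im:
    for k,v in cols.items():
        for c in blobs(mask(im[n],*v)):
            print(n,k,cv2.boundingRect(c),cv2.contourArea(c),np.round(cv2.minAreaRect(c)[0],1),np.round(cv2.minAreaRect(c)[1],1),round(cv2.minAreaRect(c)[2],1))
a=cv2.resize(im["top"][115:285,225:395],(510,510),interpolation=cv2.INTER_CUBIC); b=cv2.resize(im["top"][85:215,90:200],None,fx=4,fy=4,interpolation=cv2.INTER_CUBIC)[:510]
cv2.imwrite("pics/cropA.png",a);cv2.imwrite("pics/cropB.png",b)
cv2.imwrite("pics/cropC.png",cv2.resize(im["scene"][115:245,110:290],(720,520),interpolation=cv2.INTER_CUBIC))
E
```

```text
dict_keys(['intrinsics', 'pose'])
top yellow (251, 194, 24, 20) 420.0 [262.5 203.5] [19. 23.] 90.0
top blue (346, 197, 13, 27) 143.0 [353.2 210.7] [ 7.5 27.4] 15.1
top blue (335, 194, 12, 28) 141.5 [341.2 207.7] [ 7.  26.9] 14.0
top blue (218, 0, 7, 11) 16.5 [220.5   5. ] [5.4 9.8] 18.4
top blue (214, 0, 128, 69) 2586.0 [277.5  34. ] [ 68. 127.] 90.0
top green (354, 162, 14, 28) 143.5 [361.4 175.8] [ 7.9 27.4] 15.1
top green (343, 159, 13, 27) 135.0 [349.6 172.8] [ 7.2 26.9] 14.6
top green (262, 1, 32, 45) 1154.5 [277.5  23. ] [44. 31.] 90.0
top red (365, 128, 11, 23) 116.5 [370.3 139.2] [ 7.2 22.1] 11.9
top red (353, 124, 11, 25) 115.5 [358.5 136.1] [ 6.7 23.3] 13.4
scene yellow (159, 262, 35, 20) 176.5 [177.6 273.7] [14.8 35.7] 75.2
scene yellow (156, 252, 37, 22) 202.5 [175.4 264.2] [15.9 36.4] 75.6
scene yellow (237, 188, 30, 25) 426.0 [251.1 200.8] [28.2 18.3] 29.1
scene blue (3, 211, 171, 173) 14840.5 [ 93.9 287.7] [176.9  99.1] 51.7
scene blue (189, 145, 21, 22) 80.5 [196.8 153.1] [10.  25.6] 41.8
scene blue (184, 140, 19, 20) 67.0 [191.  147.4] [ 8.  24.1] 41.6
scene blue (0, 89, 27, 37) 569.5 [ 13. 107.] [36. 26.] 90.0
scene blue (94, 28, 64, 57) 2517.0 [125.6  56.5] [58.4 54.8] 79.7
scene green (40, 239, 76, 94) 2846.0 [ 87.4 284.4] [77.9 64.9] 58.7
scene green (159, 156, 23, 21) 86.0 [167.4 163.1] [10.6 27. ] 48.0
scene green (154, 150, 21, 20) 69.0 [161.7 157.5] [ 8.8 25.5] 46.6
scene red (294, 258, 89, 47) 199.5 [337.8 281.3] [98.4  3.2] 27.0
scene red (126, 167, 25, 21) 84.0 [135.6 174.4] [10.9 28.6] 55.2
scene red (122, 162, 23, 19) 63.5 [130.3 168.3] [ 9.2 27.2] 54.0
```

View pics/cropA.png

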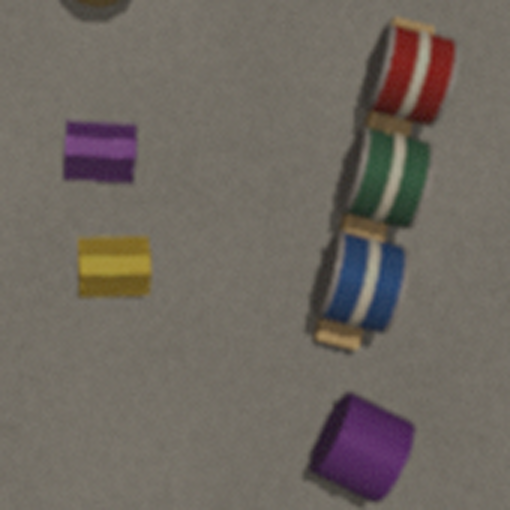

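View pics/cropB.png

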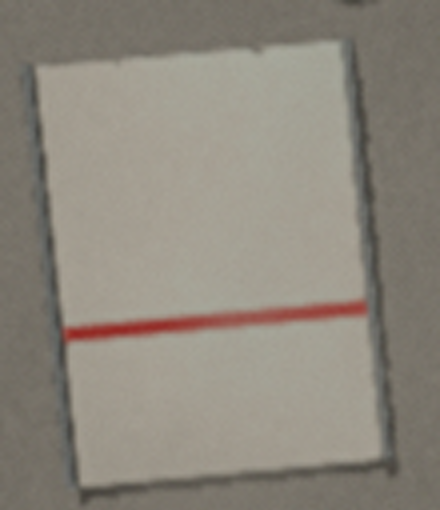

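View pics/cropC.png

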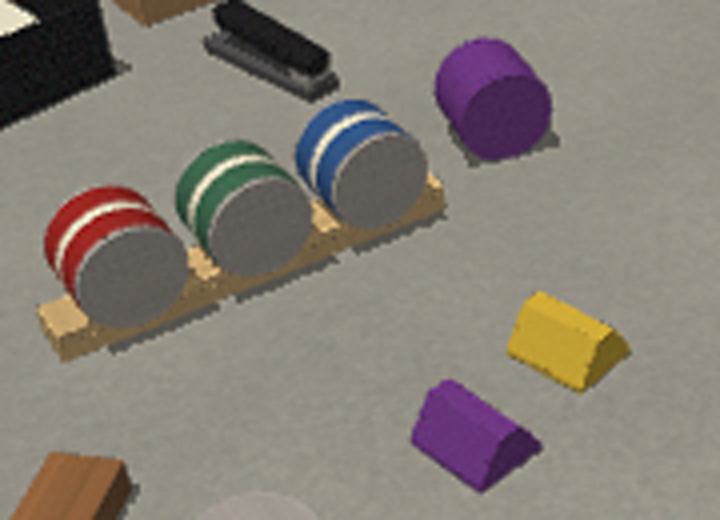

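The crop confirms it: yellow chock at top (262.5,203.5), blue tin at the end of the row nearest the robot, with its axis tilted a bit in the top image. Now I measure.

```bash
python3 - <<'E'
from h import *
im={n:cv2.imread(f"pics/{n}0.png") for n in("top","scene")}
np.set_printoptions(precision=4,suppress=True)
# chock
for n in im:
    c=max([c for c in blobs(mask(im[n],(20,90,50),(33,255,255))) if (np.abs(c[:,0].mean(0)-([263,204] if n=="top" else [252,200]))<6).all()],key=cv2.contourArea)
    h=cv2.convexHull(c); print(n,cv2.approxPolyDP(h,1.5,True)[:,0].tolist(),cv2.minAreaRect(c))
# tins: label from two views : whole blob = both bands
for k,lo,hi,ct,cs in (("blue",(100,100,40),(118,255,255),(347,209),(194,150)),("green",(60,70,30),(90,255,255),(355.5,174),(164.5,160)),("red",(0,150,60),(7,255,255),(364,138),(133,171))):
    P=np.vstack([c[:,0] for c in blobs(mask(im["top"],lo,hi)) if np.linalg.norm(c[:,0].mean(0)-ct)<15])
    R=cv2.minAreaRect(P); box=cv2.boxPoints(R); print(k,R)
    # corners on rim silhouette at z ~ .0505, centre at top .087/.0505
    print("  corners z.05", [onz("top",b,.05)[:2].round(4).tolist() for b in box], "c .05",onz("top",R[0],.0505)[:2],"c.087",onz("top",R[0],.087)[:2])
# red line ends
for n in im:
    m=mask(im[n],(0,90,60),(9,255,255))|mask(im[n],(172,90,60),(180,255,255))
    cs=[c for c in blobs(m,40) if ((90<c[:,0,0].mean()<200) if n=="top" else (290<c[:,0,0].mean()<390))]
    for c in cs:
        R=cv2.minAreaRect(c); b=cv2.boxPoints(R); b=b[np.argsort(b[:,0])]; e=(b[:2].mean(0),b[2:].mean(0)); print(n,"line",R,e,[onz(n,x,.033) for x in e],onz(n,R[0],.033))
E
```

```text
top [[274, 194], [274, 212], [251, 213], [251, 194]] ((263.0, 203.5), (19.0, 24.0), 90.0)
scene [[244, 188], [263, 197], [267, 202], [254, 213], [238, 204], [239, 193]] ((251.09234619140625, 200.91400146484375), (28.970556259155273, 18.435810089111328), 28.610458374023438)
blue ((347.2269287109375, 208.8346405029297), (20.172332763671875, 28.32897186279297), 15.255118370056152)
  corners z.05 [[0.4141, -0.171], [0.4814, -0.1886], [0.4695, -0.2367], [0.4022, -0.2189]] c .05 [ 0.4417 -0.2037] c.087 [ 0.4403 -0.1953]
green ((355.73187255859375, 174.27789306640625), (19.730981826782227, 27.42984962463379), 14.620874404907227)
  corners z.05 [[0.4999, -0.1921], [0.566, -0.2086], [0.5549, -0.2561], [0.4888, -0.2394]] c .05 [ 0.5272 -0.2239] c.087 [ 0.5229 -0.2148]
red ((363.70001220703125, 140.09999084472656), (19.821508407592773, 28.065855026245117), 15.255120277404785)
  corners z.05 [[0.5847, -0.2104], [0.6529, -0.2282], [0.6411, -0.2761], [0.5729, -0.258]] c .05 [ 0.6127 -0.243 ] c.087 [ 0.6056 -0.2333]
top line ((143.02886962890625, 164.81272888183594), (3.523481607437134, 76.32168579101562), 84.72611236572266) (array([105.0296, 168.3203], dtype=float32), array([181.0282, 161.3051], dtype=float32)) [array([0.5282, 0.3936, 0.033 ]), array([0.5505, 0.2076, 0.033 ])] [0.5393 0.3009 0.033 ]
scene line ((337.82318115234375, 281.3671569824219), (99.27406311035156, 4.187739849090576), 27.050600051879883) (array([293.6162, 258.7934], dtype=float32), array([382.0302, 303.9409], dtype=float32)) [array([0.5484, 0.2056, 0.033 ]), array([0.5261, 0.3906, 0.033 ])] [0.5366 0.3033 0.033 ]
```

```bash
python3 - <<'E'
from h import *
im={n:cv2.imread(f"pics/{n}0.png") for n in("top","scene")}
a=cv2.resize(im["top"][185:225,240:290],None,fx=14,fy=14,interpolation=cv2.INTER_NEAREST)
cv2.imwrite("pics/c1.png",a)
cv2.imwrite("pics/c2.png",cv2.resize(im["scene"][225:384,235:415],None,fx=3.5,fy=3.5,interpolation=cv2.INTER_CUBIC))
E
```

```text
(no output)
```

View pics/c1.png

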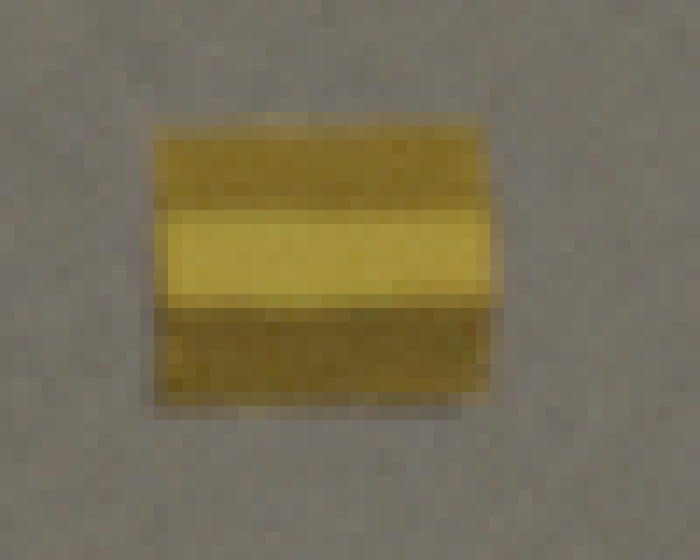

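View pics/c2.png

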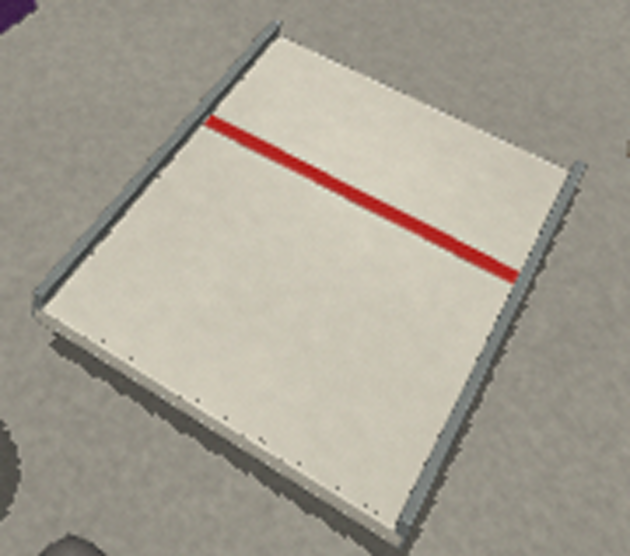

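```bash
python3 - <<'E'
from h import *
np.set_printoptions(precision=1,suppress=True)
im={n:cv2.imread(f"pics/{n}0.png") for n in("top","scene")}
for px in((263,203),(263.4,203.3)):
  t=onz("top",px,.032); print(t.round(4))
for yaw in(0,2):
  t=onz("top",(263.1,203.),.032)
  c,s=np.cos(np.radians(yaw)),np.sin(np.radians(yaw))
  V=[(sx*w,sy*30,z) for w,z in((28,0),(8,32)) for sx in(-1,1) for sy in(-1,1)]
  for n in im:
    print(yaw,n,np.array([proj(n,[t[0]+(c*x-s*y)/1e3,t[1]+(s*x+c*y)/1e3,z/1e3]) for x,y,z in V]).tolist())
# edges of top-face bright strip: sub-pixel row transitions per column
g=cv2.cvtColor(im["top"],cv2.COLOR_BGR2HSV)[...,2].astype(float)
for u in range(253,275,2):
    col=g[190:218,u]; d=np.diff(col); print(u, "rise",190.5+d[:14].argmax(),"fall",190.5+d.argmin(), col[9:18].astype(int))
cv2.imwrite("pics/c3.png",cv2.resize(im["scene"][180:220,230:275],None,fx=14,fy=14,interpolation=cv2.INTER_NEAREST))
# low/high lane corners in top: white mask rect
m=mask(im["top"],(0,0,120),(180,60,255)); m[:, :95]=0; m[:,195:]=0; m[:85]=0;m[220:]=0
c=max(blobs(m),key=cv2.contourArea); R=cv2.minAreaRect(c); print(R, cv2.boxPoints(R), cv2.approxPolyDP(cv2.convexHull(c),3,True)[:,0].tolist())
E
```

```text
[0.5 0.  0. ]
[0.5 0.  0. ]
0 top [[274.1162154290896, 214.85330107364248], [250.56450222474604, 214.3064924654535], [274.5547844206059, 192.925289461963], [251.07944102565094, 192.35233274815369], [275.12308277225344, 206.51222788618716], [250.9213446657866, 205.939352056328], [275.2511896473989, 200.0672768629411], [251.0725454742417, 199.48649502083572]]
0 scene [[249.71731205779378, 192.8481576469768], [267.2450410146533, 202.93817711530082], [234.93622568008774, 203.5689038708242], [252.59134941645607, 214.3786563481382], [244.30906218295542, 187.06181961098656], [262.28041204529376, 197.3173556012895], [239.9898590002516, 190.0980049520192], [257.9992832662201, 200.56209516710615]]
2 top [[274.50046391543384, 214.4440700086369], [250.94626151582122, 214.72066741980592], [274.1738541704108, 192.5138171661392], [250.69400007956722, 192.75899996553974], [275.23661261683907, 206.09064485854097], [251.0316395109212, 206.36290521920176], [275.13981452729985, 199.6450492468536], [250.95732392924057, 199.90781105471297]]
2 scene [[249.1744257232277, 192.88889245093313], [267.2050819252
[... 496 characters left out ...]
49 163 166 163 165 162 144 117]
261 rise 199.5 fall 206.5 [130 149 164 164 163 166 163 146 119]
263 rise 199.5 fall 206.5 [126 146 164 164 165 165 163 142 114]
265 rise 199.5 fall 206.5 [131 148 163 163 162 164 161 138 105]
267 rise 199.5 fall 206.5 [128 147 164 166 163 165 161 137 106]
269 rise 199.5 fall 205.5 [130 148 161 165 165 162 156 133 110]
271 rise 199.5 fall 206.5 [133 151 163 164 163 164 156 134 110]
273 rise 199.5 fall 205.5 [136 153 162 166 164 165 157 132 108]
((139.73617553710938, 126.75613403320312), (72.89456176757812, 77.31647491455078), 84.50768280029297) [[ 97.8  94.2]
 [174.7  86.8]
 [181.7 159.3]
 [104.7 166.7]] [[175, 95], [181, 159], [106, 165], [99, 100], [110, 93]]
```

View pics/c3.png

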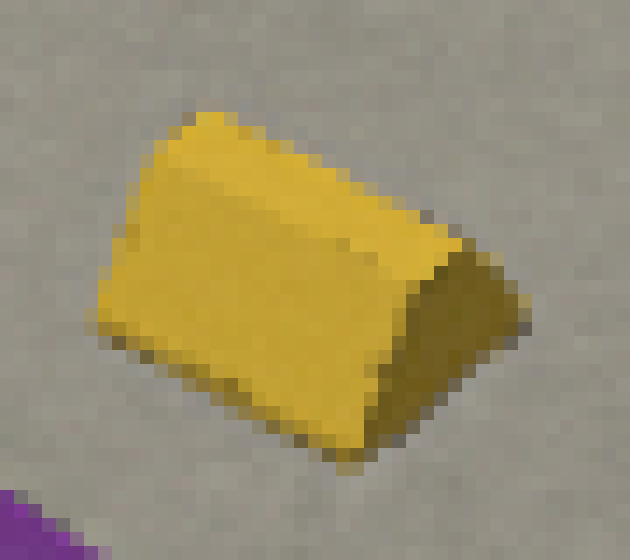

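Scene vertices project within about 2 px of a yaw 0–2° chock model. The strip tilt favours about 2°. Now the numbers for tin and targets, checked against the scene view.

```bash
cat >> h.py <<'E'
from scipy.spatial.transform import Rotation as Ro
def st():
    from plant import readout
    s=readout.get_state(); R=Ro.from_euler("xyz",s["eef_rot"],degrees=True).as_matrix()
    j=np.degrees(np.arctan2(R[1,2],R[0,2]))%180
    print("t",round(s["time_s"],2),"tcp mm",(s["tcp_pos"]*1e3).round(1),"jaw",round(j,2),"axis",R[:,0].round(3),"F",s["contact_force"].round(1),"w",round(s["gripper_width"]*1e3,1)); return s["tcp_pos"],j
def go(x,y,z,jaw):
    p,j=st(); d=(np.array([x,y,z])-p)/.04; t=(jaw-j+90)%180-90
    print("units",d.round(2),"turn",round(t/5,2))
E
python3 - <<'E'
from h import *
np.set_printoptions(precision=4,suppress=True)
print("chock",onz("top",(263.1,203),.032))
u=np.array([.1710,-.0393]);u/=np.linalg.norm(u);v=np.array([-u[1],u[0]]);print("row",np.degrees(np.arctan2(u[1],u[0])))
im=cv2.imread("pics/scene0.png")
for nm,c5,c8 in(("b",(.4417,-.2037),(.4403,-.1953)),("g",(.5272,-.2239),(.5229,-.2148)),("r",(.6127,-.243),(.6056,-.2333))):
    d=np.array(c8)-c5; C=np.array(c5)+v*(d@v); print(nm,C)
    E=np.r_[C+v*.029,.0505]; print(" end centre scene",proj("scene",E))
    w=[proj("scene",E+.0365*(np.cos(a)*np.r_[u,0]+np.sin(a)*np.array([0,0,1]))) for a in np.linspace(0,6.28,60)]
    for p in w: cv2.circle(im,tuple(int(round(k)) for k in p),0,(0,255,255),-1)
cv2.imwrite("pics/ends.png",cv2.resize(im[115:245,110:290],(720,520),interpolation=cv2.INTER_NEAREST))
p,d=two((143.03,164.81),(337.8,281.37));print("line 2view",p,d)
print(two((105.03,168.32),(382.03,303.94)),two((181.03,161.3),(293.6,258.8)))
go(p[0],p[1],.2,96.8)
E
```

```text
chock [0.452  0.0018 0.032 ]
row -12.943217285444437
b [ 0.4435 -0.196 ]
 end centre scene [204.4833 161.0113]
g [ 0.529  -0.2162]
 end centre scene [174.6441 172.4568]
r [ 0.6145 -0.2353]
 end centre scene [142.5081 185.0498]
line 2view [0.5384 0.3022 0.034 ] 0.0034569942172131786
(array([0.5282, 0.3917, 0.0365]), np.float64(0.00167244125030671)) (array([0.5503, 0.207 , 0.0358]), np.float64(0.000408798287388384))
t 0.1 tcp mm [212.1 640.4 225.7] jaw 71.67 axis [-0.    -0.001 -1.   ] F [0.2 0.4 0.2] w 87.7
units [ 8.16 -8.45 -0.64] turn 5.03
```

View pics/ends.png

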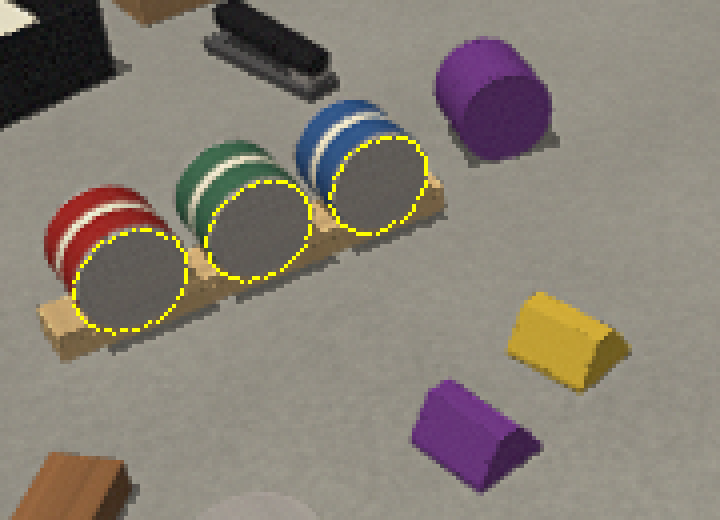

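The projected end circles lie on the tin ends and the spacing is 87.8 mm against 88 given, so the tin poses hold. The two views agree on the red line to 3.5 mm, with its height at 34 mm against 33 given. First I move above the yellow chock.

```bash
python3 -m handwheel '[[[0.375,-1,0,0.25],[0.375,-1,0,0.25],[0.375,-1,0,0.25],[0.375,-1,0,0.25],[0.375,-1,0,0.25],[0.375,-1,0,0.25],[0.375,-1,0,0.25],[0.375,-1,0,0.25]]]' 87.6 8
python3 -m handwheel '[[[0.375,-1,0,0.25],[0.375,-1,0,0.25],[0.375,-1,0,0.25],[0.375,-1,0,0.25],[0.375,-1,0,0.25],[0.375,-1,0,0.25],[0,0,0,0],[0,0,0,0]]]'
python3 -c "
from h import *; go(.452,.0018,.1,92)"
```

```text
time_s: 0.9
tcp_pos: [0.3319, 0.3104, 0.2195]
eef_rot: [1.7, 89.5, -95.9]
contact_force: [1.7, 0.9, 1.0]
gripper_width: 0.0878
time_s: 1.7
tcp_pos: [0.4222, 0.0543, 0.2192]
eef_rot: [-0.1, 89.5, -90.2]
contact_force: [-0.6, -0.2, -0.3]
gripper_width: 0.0878
t 1.7 tcp mm [422.2  54.3 219.2] jaw 89.92 axis [-0.    -0.009 -1.   ] F [-0.6 -0.2 -0.3] w 87.8
units [ 0.75 -1.31 -2.98] turn 0.42
```

```bash
python3 -m handwheel '[[[0.37,-0.65,-0.3,0.21],[0.37,-0.65,-0.7,0.21],[0,0,-0.7,0],[0,0,-0.7,0],[0,0,-0.6,0],[0,0,0,0],[0,0,0,0]]]'
python3 -c "
from h import *; go(.452,.0018,.06,92)
cv2.imwrite('pics/a1t.png',cv2.resize(vision.capture('top')[130:270,190:340],(750,700)[:2])[:600]);cv2.imwrite('pics/a1s.png',cv2.resize(vision.capture('scene')[100:260,160:340],(675,600)))"
```

```text
time_s: 2.4
tcp_pos: [0.453, 0.0069, 0.0967]
eef_rot: [24.3, 89.6, -63.2]
contact_force: [-0.3, -0.8, 0.3]
gripper_width: 0.0874
t 2.4 tcp mm [453.    6.9  96.7] jaw 92.56 axis [ 0.003 -0.007 -1.   ] F [-0.3 -0.8  0.3] w 87.4
units [-0.03 -0.13 -0.92] turn -0.11
```

View pics/a1s.png

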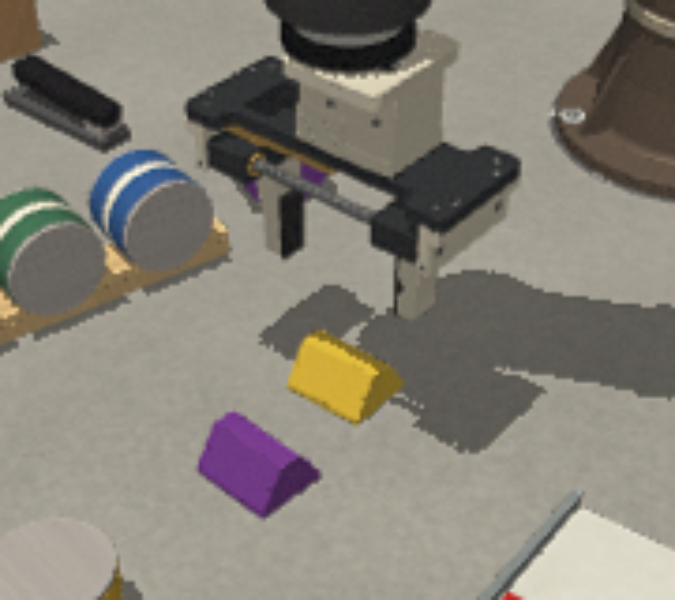

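The scene view shows the jaws above and straddling the yellow chock at crop (345,375), with the purple one clear at (258,465). I descend.

```bash
python3 -m handwheel '[[[0,-0.12,-0.5,-0.1],[0,0,-0.5,0],[0,0,-0.5,0],[0,0,-0.3,0],[0,0,-0.2,0],[0,0,0,0],[0,0,0,0]]]'
python3 -c "
from h import *; go(.452,.0018,.006,92)"
```

```text
time_s: 3.2
tcp_pos: [0.461, 0.0072, 0.0242]
eef_rot: [90.5, 88.7, 2.8]
contact_force: [0.6, 0.5, -0.0]
gripper_width: 0.0873
t 3.2 tcp mm [461.    7.2  24.2] jaw 92.3 axis [ 0.023  0.001 -1.   ] F [ 0.6  0.5 -0. ] w 87.3
units [-0.23 -0.13 -0.46] turn -0.06
```

```bash
python3 -m handwheel '[[[-0.2,-0.12,0,0],[0,0,0,0]]]'; python3 -m handwheel '[[[0,0,0,0],[0,0,0,0]]]'
python3 -c "
from h import *; go(.452,.0018,.006,92)"
```

```text
time_s: 3.4
tcp_pos: [0.4532, 0.0025, 0.0256]
eef_rot: [92.5, 88.6, 4.9]
contact_force: [0.1, -0.5, 0.7]
gripper_width: 0.0879
time_s: 3.6
tcp_pos: [0.4535, 0.0025, 0.0266]
eef_rot: [93.7, 88.5, 6.1]
contact_force: [-1.3, 0.1, 0.1]
gripper_width: 0.0879
t 3.6 tcp mm [453.5   2.5  26.6] jaw 92.31 axis [ 0.027  0.003 -1.   ] F [-1.3  0.1  0.1] w 87.9
units [-0.04 -0.02 -0.51] turn -0.06
```

```bash
python3 -m handwheel '[[[-0.05,-0.02,-0.25,0],[-0.05,0,-0.25,0],[0,0,-0.05,0]]]'
python3 -c "
from h import *; go(.452,.0018,.006,92)"
```

```text
time_s: 3.9
tcp_pos: [0.4507, 0.0022, 0.0053]
eef_rot: [95.6, 88.3, 7.9]
contact_force: [0.2, 0.0, 0.2]
gripper_width: 0.0877
t 3.9 tcp mm [450.7   2.2   5.3] jaw 92.32 axis [ 0.03   0.004 -1.   ] F [0.2 0.  0.2] w 87.7
units [ 0.03 -0.01  0.02] turn -0.06
```

```bash
python3 -m handwheel '[[[0,0,0,0],[0,0,0,0],[0,0,0,0],[0,0,0,0],[0,0,0,0],[0,0,0,0]]]' 45 12
python3 -c "
from h import *; st()"
python3 -m handwheel '[[[0,0,0,0],[0,0,0.2,0],[0,0,0.4,0],[0,0,0.4,0],[0,0,0.4,0],[0,0,0,0]]]'
python3 -c "
from h import *; st();cv2.imwrite('pics/a2s.png',cv2.resize(vision.capture('scene')[100:260,160:340],(675,600)))"
```

```text
time_s: 4.5
tcp_pos: [0.4515, 0.0024, 0.0062]
eef_rot: [95.8, 88.2, 8.1]
contact_force: [-0.2, -0.4, -2.1]
gripper_width: 0.0599
t 4.5 tcp mm [451.5   2.4   6.2] jaw 92.33 axis [ 0.03   0.004 -1.   ] F [-0.2 -0.4 -2.1] w 59.9
time_s: 5.1
tcp_pos: [0.4503, 0.0019, 0.0652]
eef_rot: [94.4, 88.4, 6.7]
contact_force: [0.5, 0.8, -1.9]
gripper_width: 0.0601
t 5.1 tcp mm [450.3   1.9  65.2] jaw 92.32 axis [ 0.028  0.003 -1.   ] F [ 0.5  0.8 -1.9] w 60.1
```

View pics/a2s.png

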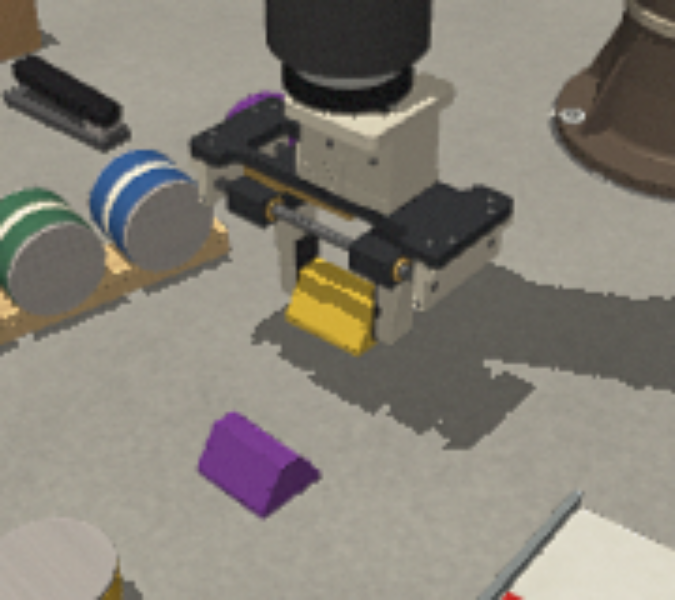

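The scene view shows the chock lifted between the pads at crop (333,305). Width is 60 mm and the load 2 N. Now to above the red line.

```bash
python3 -m handwheel '[[[0,0.3,0.7,0],[0.2,0.7,0.7,0.12],[0.3,1,0.3,0.12],[0.3,1,0,0.12],[0.3,1,0,0.12],[0.3,1,0,0.12],[0.3,1,0,0.12],[0.3,1,0,0.12]]]'
python3 -m handwheel '[[[0.2,0.5,0,0.1],[0,0,0,0],[0,0,0,0]]]'
python3 -c "
from h import *; go(.536,.3017,.12,96.8)"
```

```text
time_s: 5.95
tcp_pos: [0.5247, 0.2861, 0.1291]
eef_rot: [89.1, 89.0, 5.3]
contact_force: [1.2, 0.2, -1.7]
gripper_width: 0.0599
time_s: 6.25
tcp_pos: [0.5325, 0.3113, 0.1239]
eef_rot: [75.6, 89.2, -7.5]
contact_force: [0.0, 0.0, -1.2]
gripper_width: 0.0598
t 6.25 tcp mm [532.5 311.3 123.9] jaw 96.93 axis [ 0.013 -0.002 -1.   ] F [ 0.   0.  -1.2] w 59.8
units [ 0.09 -0.24 -0.1 ] turn -0.03
```

```bash
python3 -m handwheel '[[[0.09,-0.24,-0.3,-0.03],[0,0,-0.4,0],[0,0,-0.4,0],[0,0,-0.2,0],[0,0,0,0]]]'
python3 -c "
from h import *; go(.536,.3017,.045,96.8);cv2.imwrite('pics/a3s.png',cv2.resize(vision.capture('scene')[180:370,230:420],(600,600)));cv2.imwrite('pics/a3t.png',cv2.resize(vision.capture('top')[85:215,80:210],(600,600)))"
```

```text
time_s: 6.75
tcp_pos: [0.5339, 0.2941, 0.0665]
eef_rot: [55.9, 89.4, -27.6]
contact_force: [-0.5, 0.0, -2.0]
gripper_width: 0.06
t 6.75 tcp mm [533.9 294.1  66.5] jaw 96.5 axis [ 0.009 -0.005 -1.   ] F [-0.5  0.  -2. ] w 60.0
units [ 0.05  0.19 -0.54] turn 0.06
```

View pics/a3s.png

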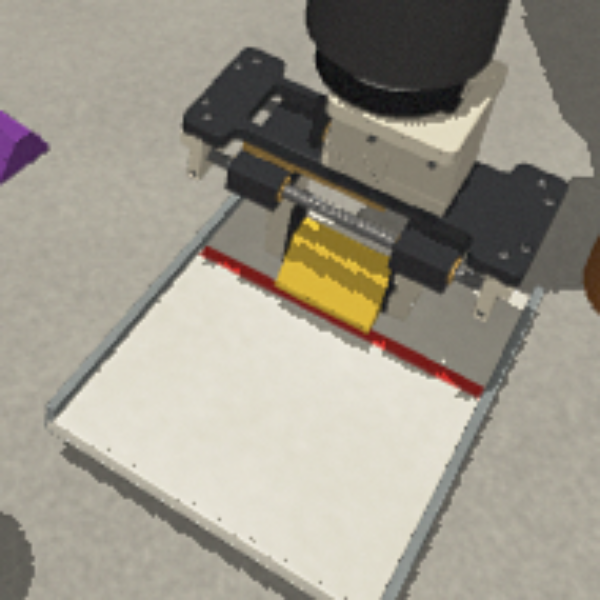

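The chock hangs above the red line at crop (335,280), parallel to it. I descend slowly and watch the force.

```bash
python3 -m handwheel '[[[0.05,0.19,-0.25,0.06],[0,0,-0.2,0],[0,0,-0.05,0],[0,0,0,0]]]'
python3 -c "
from h import *; go(.536,.3017,.0395,96.8)"
```

```text
time_s: 7.25
tcp_pos: [0.5379, 0.3042, 0.0482]
eef_rot: [79.4, 89.2, -3.7]
contact_force: [-0.5, 1.1, -1.5]
gripper_width: 0.0605
t 7.25 tcp mm [537.9 304.2  48.2] jaw 96.88 axis [ 0.014 -0.001 -1.   ] F [-0.5  1.1 -1.5] w 60.5
units [-0.05 -0.06 -0.22] turn -0.02
```

```bash
python3 -m handwheel '[[[-0.05,-0.06,-0.08,0],[0,0,-0.03,0],[0,0,0,0]]]'
python3 -c "
from h import *; go(.536,.3017,.0395,96.8)"
```

```text
time_s: 7.55
tcp_pos: [0.5357, 0.3018, 0.0436]
eef_rot: [79.8, 89.2, -3.3]
contact_force: [-0.2, -0.2, -2.2]
gripper_width: 0.06
t 7.55 tcp mm [535.7 301.8  43.6] jaw 96.9 axis [ 0.014 -0.001 -1.   ] F [-0.2 -0.2 -2.2] w 60.0
units [ 0.01 -0.   -0.1 ] turn -0.02
```

```bash
for i in 1; do python3 -m handwheel '[[[0,0,-0.04,0]]]'; python3 -m handwheel '[[[0,0,-0.04,0]]]' - 8;python3 -m handwheel '[[[0,0,-0.04,0]]]';  done
python3 -c "
from h import *; go(.536,.3017,.0395,96.8)"
```

```text
time_s: 7.65
tcp_pos: [0.5358, 0.3019, 0.0423]
eef_rot: [81.6, 89.2, -1.5]
contact_force: [-0.4, 0.5, -2.6]
gripper_width: 0.0598
time_s: 7.75
tcp_pos: [0.5356, 0.3019, 0.0411]
eef_rot: [81.4, 89.2, -1.7]
contact_force: [-5.9, -0.1, 6.7]
gripper_width: 0.06
time_s: 7.85
tcp_pos: [0.5352, 0.3018, 0.04]
eef_rot: [81.0, 89.2, -2.1]
contact_force: [-6.2, -0.5, 5.0]
gripper_width: 0.0598
t 7.85 tcp mm [535.2 301.8  40. ] jaw 96.92 axis [ 0.014 -0.    -1.   ] F [-6.2 -0.5  5. ] w 59.8
units [ 0.02 -0.   -0.01] turn -0.02
```

```bash
python3 -m handwheel '[[[0,0,-0.04,0]]]' - 6; python3 -m handwheel '[[[0,0,-0.02,0]]]' - 4; python3 -m handwheel '[[[0,0,0,0],[0,0,0,0]]]' 
python3 -c "
from h import *; go(.536,.3017,.039,96.8)"
```

```text
time_s: 7.95
tcp_pos: [0.5349, 0.3018, 0.0388]
eef_rot: [81.1, 89.2, -2.0]
contact_force: [-3.9, 0.0, 5.0]
gripper_width: 0.0599
time_s: 8.05
tcp_pos: [0.5348, 0.3018, 0.0382]
eef_rot: [80.8, 89.2, -2.2]
contact_force: [-3.5, -1.1, 5.3]
gripper_width: 0.06
time_s: 8.25
tcp_pos: [0.5349, 0.3018, 0.0382]
eef_rot: [81.3, 89.2, -1.8]
contact_force: [-2.2, -0.3, 1.8]
gripper_width: 0.0603
t 8.25 tcp mm [534.9 301.8  38.2] jaw 96.94 axis [ 0.014 -0.    -1.   ] F [-2.2 -0.3  1.8] w 60.3
units [ 0.03 -0.    0.02] turn -0.03
```

```bash
python3 -m handwheel '[[[0,0,0,0],[0,0,0,0],[0,0,0,0],[0,0,0,0]]]' 87.6
python3 -c "
from h import *; st()"
python3 -m handwheel '[[[0,0,0.3,0],[0,0,0.6,0],[0,0,0.8,0],[0,-0.5,0.8,0],[0,-1,0.8,0],[-0.3,-1,0.5,0],[-0.3,-1,0,0],[-0.3,-1,0,0]]]' 
python3 - <<'E'
from h import *
st()
t=vision.capture('top');s=vision.capture('scene');cv2.imwrite('pics/a4t.png',t);cv2.imwrite('pics/a4s.png',s)
cv2.imwrite('pics/a4sc.png',cv2.resize(s[220:340,270:400],None,fx=4.8,fy=4.8,interpolation=cv2.INTER_CUBIC));cv2.imwrite('pics/a4tc.png',cv2.resize(t[85:215,90:200],None,fx=4.5,fy=4.5,interpolation=cv2.INTER_CUBIC))
E
```

```text
time_s: 8.65
tcp_pos: [0.5363, 0.3026, 0.0383]
eef_rot: [86.7, 89.1, 3.6]
contact_force: [-0.5, -0.3, -0.1]
gripper_width: 0.0848
t 8.65 tcp mm [536.3 302.6  38.3] jaw 96.94 axis [ 0.016  0.001 -1.   ] F [-0.5 -0.3 -0.1] w 84.8
time_s: 9.45
tcp_pos: [0.5009, 0.1217, 0.2007]
eef_rot: [85.6, 88.7, 2.9]
contact_force: [0.4, -0.4, -0.0]
gripper_width: 0.0877
t 9.45 tcp mm [500.9 121.7 200.7] jaw 97.31 axis [ 0.022  0.001 -1.   ] F [ 0.4 -0.4 -0. ] w 87.7
```

View pics/a4sc.png

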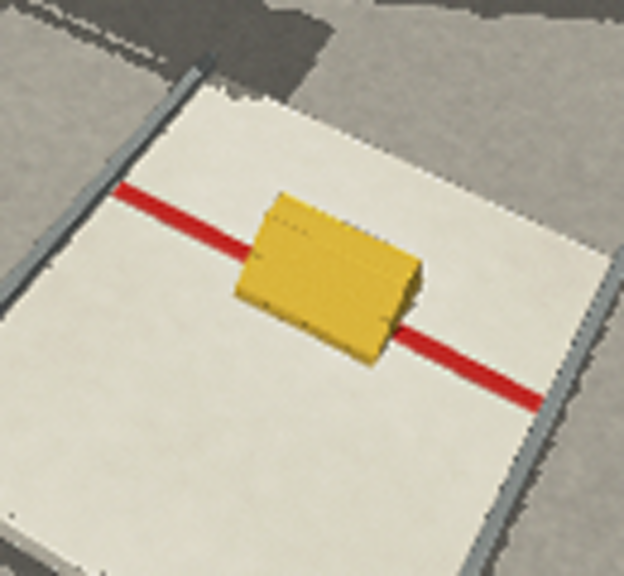

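View pics/a4tc.png

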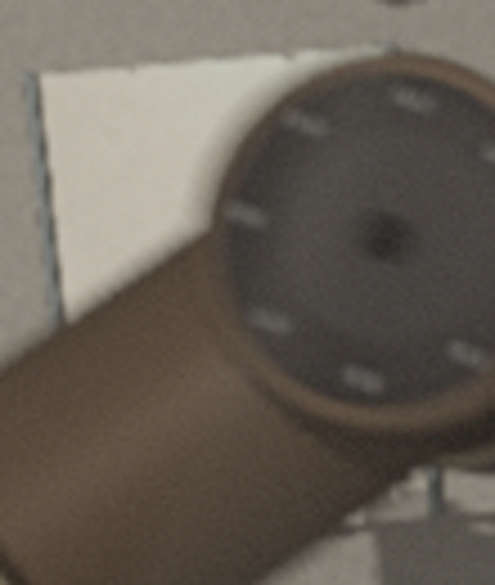

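The scene crop shows the chock seated flat across the red line, which emerges at the middle of both ends, (250,255) and (395,330). The arm hides it in the top view. I move towards the tin and look again from above.

```bash
python3 -m handwheel '[[[-0.18,-1,0,-0.5],[-0.18,-1,0,-0.5],[-0.18,-1,0,-0.5],[-0.18,-1,0,-0.5],[-0.18,-1,0,-0.5],[-0.18,-1,0,-0.5],[-0.18,-0.9,0,-0.5],[-0.18,-0.6,0,-0.5]]]'
python3 - <<'E'
from h import *
go(.4435,-.196,.15,77.1)
t=vision.capture('top');s=vision.capture('scene');cv2.imwrite('pics/a5t.png',t);cv2.imwrite('pics/a5s.png',s)
cv2.imwrite('pics/a5tc.png',cv2.resize(t[85:215,90:200],None,fx=4.5,fy=4.5,interpolation=cv2.INTER_CUBIC))
for n,i in(("top",t),("scene",s)):
    for c in blobs(mask(i,(20,90,50),(34,255,255)),100): print(n,cv2.minAreaRect(c),cv2.approxPolyDP(cv2.convexHull(c),1.5,True)[:,0].tolist())
# model: chock on line
L=np.array([.5385,.302,.033]);a=np.radians(6.8);b=np.radians(6)
xh=np.array([np.cos(a)*np.cos(b),np.sin(a)*np.cos(b),np.sin(b)]);yh=np.array([-np.sin(a),np.cos(a),0]);n=np.cross(xh,yh)
np.set_printoptions(precision=1,suppress=True)
for cam in("top","scene"):
  print(cam,[proj(cam,L+xh*x*.001+yh*y*.001+n*z*.001).round(1).tolist() for x,z in((-28,0),(28,0),(-8,32),(8,32)) for y in(-30,30)])
E
```

```text
time_s: 10.35
tcp_pos: [0.4417, -0.1883, 0.2099]
eef_rot: [92.2, 88.0, -11.1]
contact_force: [0.9, 0.0, 0.1]
gripper_width: 0.0875
t 10.35 tcp mm [ 441.7 -188.3  209.9] jaw 76.73 axis [ 0.034 -0.007 -0.999] F [0.9 0.  0.1] w 87.5
units [ 0.04 -0.19 -1.5 ] turn 0.07
top ((139.94485473632812, 165.8379669189453), (19.598735809326172, 25.661056518554688), 85.2363510131836) [[152, 156], [153, 174], [131, 176], [127, 165], [130, 157]]
scene ((177.38821411132812, 273.343017578125), (16.13232421875, 36.38766098022461), 75.57923126220703) [[193, 261], [192, 272], [183, 280], [171, 282], [163, 279], [159, 274], [158, 270]]
scene ((337.9000244140625, 277.70001220703125), (35.329872131347656, 24.59674644470215), 26.56505012512207) [[328, 260], [357, 274], [357, 279], [347, 295], [319, 281]]
scene ((175.11766052246094, 263.97064208984375), (17.46256446838379, 37.107948303222656), 75.96376037597656) [[192, 255], [189, 265], [175, 273], [162, 271], [158, 268], [155, 260], [191, 251]]
top [[155.9, 175.3], [131.6, 177.6], [153.6, 152.7], [129.2, 154.9], [152.5, 166.9], [127.4, 169.2], [151.8, 160.3], [126.7, 162.6]]
scene [[328.7, 266.0], [356.7, 280.0], [316.3, 283.2], [345.4, 298.6], [327.2, 260.6], [356.5, 275.0], [323.6, 265.4], [353.2, 280.3]]
```

View pics/a5tc.png

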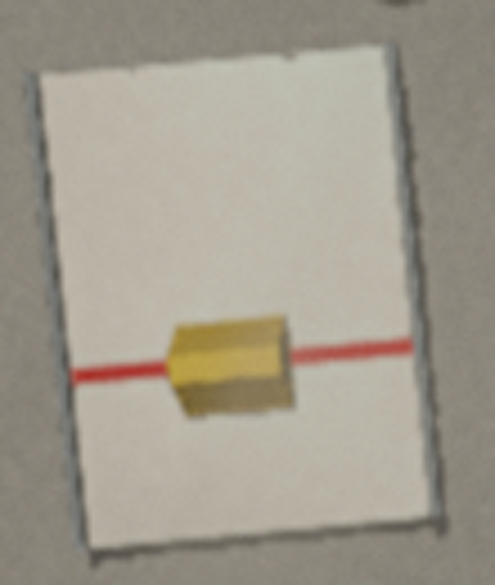

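```bash
python3 - <<'E'
from h import *
t=cv2.imread('pics/a5t.png'); t0=cv2.imread('pics/top0.png')
g=cv2.cvtColor(t,cv2.COLOR_BGR2HSV)[...,2].astype(float)
L=np.array([.5393,.3009,.033]);a=np.radians(6.8);b=np.radians(6)
xh=np.array([np.cos(a)*np.cos(b),np.sin(a)*np.cos(b),np.sin(b)]);yh=np.array([-np.sin(a),np.cos(a),0]);n=np.cross(xh,yh)
def row(x,z,u):
    A=proj("top",L+xh*x*.001+n*z*.001+yh*.03);B=proj("top",L+xh*x*.001+n*z*.001-yh*.03); return A[1]+(u-A[0])*(B[1]-A[1])/(B[0]-A[0])
for u in range(133,151,3):
    print(u,g[150:182,u].astype(int).tolist(),"model edges",[round(row(x,z,u),1) for x,z in((28,0),(8,32),(-8,32),(-28,0))])
x0=L+n*.032; print("line",proj("top",L),"px/mm downhill",(proj("top",L-xh*.001)-proj("top",L)))
E
```

```text
133 [189, 189, 188, 188, 190, 189, 181, 166, 158, 157, 155, 157, 158, 174, 185, 187, 185, 184, 182, 164, 131, 120, 122, 123, 121, 126, 135, 145, 167, 186, 188, 186] model edges [np.float64(154.3), np.float64(161.7), np.float64(168.5), np.float64(177.1)]
136 [189, 189, 190, 188, 189, 189, 180, 164, 157, 157, 156, 157, 160, 174, 183, 187, 184, 185, 184, 166, 137, 125, 126, 126, 124, 126, 142, 167, 185, 188, 185, 186] model edges [np.float64(154.0), np.float64(161.5), np.float64(168.2), np.float64(176.9)]
139 [188, 189, 188, 189, 189, 185, 173, 159, 156, 156, 157, 159, 167, 180, 185, 186, 184, 183, 180, 157, 129, 126, 128, 129, 130, 131, 144, 172, 186, 186, 186, 185] model edges [np.float64(153.8), np.float64(161.2), np.float64(167.9), np.float64(176.6)]
142 [187, 189, 189, 189, 188, 185, 172, 159, 160, 159, 157, 161, 173, 185, 184, 184, 184, 182, 167, 141, 132, 132, 133, 135, 134, 142, 145, 168, 185, 186, 186, 185] model edges [np.float64(153.5), np.float64(160.9), np.float64(167.6), np.float64(176.3)]
145 [188, 188, 187, 189, 187, 180, 168, 158, 159, 160, 159, 162, 174, 184, 185, 183, 183, 181, 166, 142, 132, 133, 134, 133, 133, 138, 147, 168, 182, 187, 186, 187] model edges [np.float64(153.2), np.float64(160.7), np.float64(167.4), np.float64(176.0)]
148 [188, 187, 189, 186, 185, 176, 166, 160, 159, 159, 160, 166, 177, 183, 183, 184, 185, 180, 164, 141, 132, 133, 133, 134, 136, 144, 153, 170, 185, 185, 186, 187] model edges [np.float64(153.0), np.float64(160.4), np.float64(167.1), np.float64(175.8)]
line [143.01735557 164.82926609] px/mm downhill [0.0418142  0.40350736]
```

The chock sits about 2 mm downhill of the exact line (top view about 2.7 mm, scene view about 0.5 mm) and is parallel to it, which I accept. Next, the tin: I descend in steps.

```bash
python3 -m handwheel '[[[0.05,-0.19,-0.4,0.07],[0,0,-0.5,0],[0,0,-0.4,0],[0,0,-0.2,0],[0,0,0,0],[0,0,0,0]]]'
python3 - <<'E'
from h import *
go(.4441,-.1961,.033,77.1)
s=vision.capture('scene');cv2.imwrite('pics/a6s.png',cv2.resize(s[70:230,110:290],(675,600),interpolation=cv2.INTER_CUBIC))
E
```

```text
time_s: 11.05
tcp_pos: [0.4464, -0.1954, 0.1525]
eef_rot: [92.6, 87.6, -10.2]
contact_force: [-1.0, 0.8, 0.6]
gripper_width: 0.0878
t 11.05 tcp mm [ 446.4 -195.4  152.5] jaw 77.11 axis [ 0.04  -0.007 -0.999] F [-1.   0.8  0.6] w 87.8
units [-0.06 -0.02 -2.99] turn -0.0
```

View pics/a6s.png

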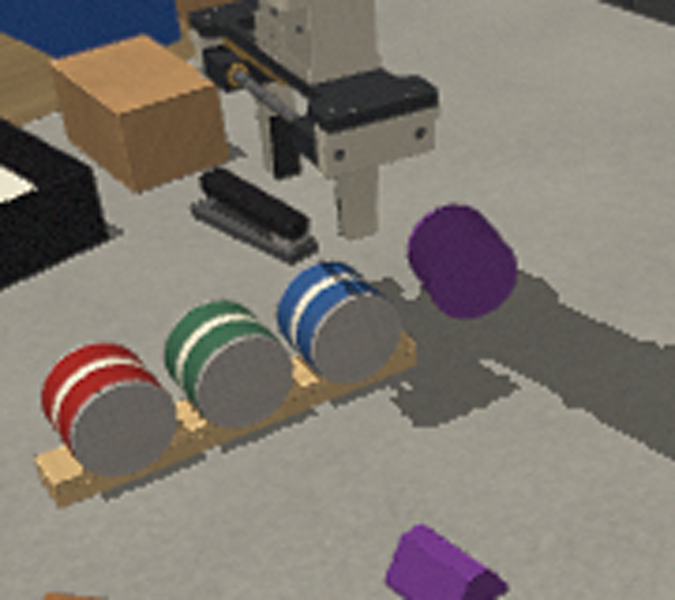

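The gripper hangs above the blue tin, jaws along its axis, with the purple tin clear at crop (460,260).

```bash
python3 -m handwheel '[[[-0.06,-0.02,-0.4,0],[0,0,-0.5,0],[-0.03,0,-0.5,0],[-0.03,0,-0.3,0],[0,0,0,0]]]'
python3 - <<'E'
from h import *
go(.4441,-.1961,.033,77.1)
E
```

```text
time_s: 11.6
tcp_pos: [0.4458, -0.1958, 0.088]
eef_rot: [93.5, 87.0, -9.2]
contact_force: [-0.2, -0.1, -0.4]
gripper_width: 0.0876
t 11.6 tcp mm [ 445.8 -195.8   88. ] jaw 77.26 axis [ 0.051 -0.008 -0.999] F [-0.2 -0.1 -0.4] w 87.6
units [-0.04 -0.01 -1.37] turn -0.03
```

```bash
python3 -m handwheel '[[[-0.06,-0.01,-0.4,-0.03],[-0.03,0,-0.4,0],[-0.02,0,-0.3,0],[0,0,-0.1,0],[0,0,0,0]]]'
python3 - <<'E'
from h import *
go(.4446,-.1962,.033,77.1)
E
```

```text
time_s: 12.1
tcp_pos: [0.4468, -0.1962, 0.0446]
eef_rot: [93.6, 86.5, -9.2]
contact_force: [0.7, 0.3, -0.0]
gripper_width: 0.0877
t 12.1 tcp mm [ 446.8 -196.2   44.6] jaw 77.24 axis [ 0.06  -0.01  -0.998] F [ 0.7  0.3 -0. ] w 87.7
units [-0.05  0.   -0.29] turn -0.03
```

```bash
python3 -m handwheel '[[[-0.05,0,-0.15,0],[-0.02,0,-0.13,0],[0,0,-0.02,0]]]'
python3 - <<'E'
from h import *
go(.4446,-.1962,.0325,77.1)
s=vision.capture('scene');cv2.imwrite('pics/a7s.png',cv2.resize(s[90:230,110:290],(720,560),interpolation=cv2.INTER_CUBIC))
E
```

```text
time_s: 12.4
tcp_pos: [0.4457, -0.1962, 0.0341]
eef_rot: [93.9, 86.3, -8.8]
contact_force: [-0.5, -0.3, -0.4]
gripper_width: 0.088
t 12.4 tcp mm [ 445.7 -196.2   34.1] jaw 77.28 axis [ 0.064 -0.01  -0.998] F [-0.5 -0.3 -0.4] w 88.0
units [-0.03  0.   -0.04] turn -0.04
```

View pics/a7s.png

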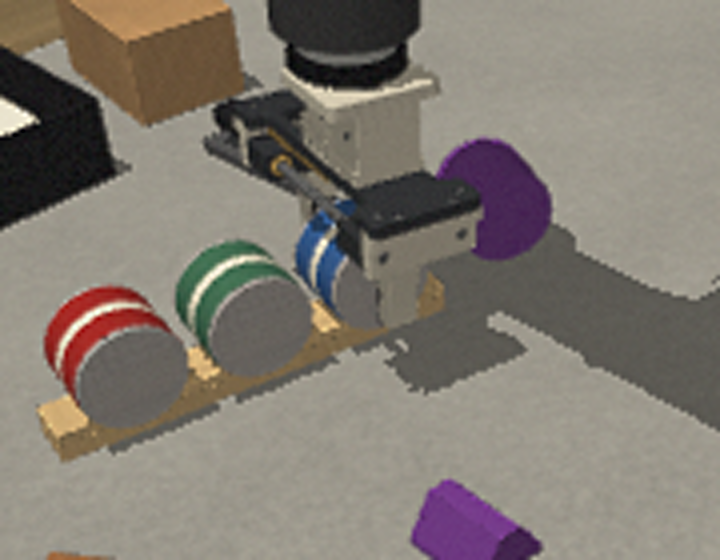

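```bash
python3 -m handwheel '[[[-0.04,0,-0.03,0],[0,0,0,0],[0,0,0,0],[0,0,0,0],[0,0,0,0],[0,0,0,0]]]' 45 25
python3 -c "
from h import *; st()"
python3 -m handwheel '[[[0,0,0.1,0],[0,0,0.2,0],[0,0,0.3,0],[0,0,0.4,0],[0,0,0.4,0],[0,0,0,0]]]'
python3 - <<'E'
from h import *
st()
s=vision.capture('scene');cv2.imwrite('pics/a8s.png',cv2.resize(s[60:230,110:290],(635,600),interpolation=cv2.INTER_CUBIC))
E
```

```text
time_s: 13.05
tcp_pos: [0.4443, -0.1964, 0.0333]
eef_rot: [93.8, 86.2, -8.9]
contact_force: [-0.1, -0.3, -1.2]
gripper_width: 0.0581
t 13.05 tcp mm [ 444.3 -196.4   33.3] jaw 77.28 axis [ 0.065 -0.01  -0.998] F [-0.1 -0.3 -1.2] w 58.1
time_s: 13.65
tcp_pos: [0.4426, -0.1961, 0.0924]
eef_rot: [93.8, 86.4, -8.9]
contact_force: [0.4, 0.1, -2.5]
gripper_width: 0.0578
t 13.65 tcp mm [ 442.6 -196.1   92.4] jaw 77.26 axis [ 0.062 -0.01  -0.998] F [ 0.4  0.1 -2.5] w 57.8
```

View pics/a8s.png

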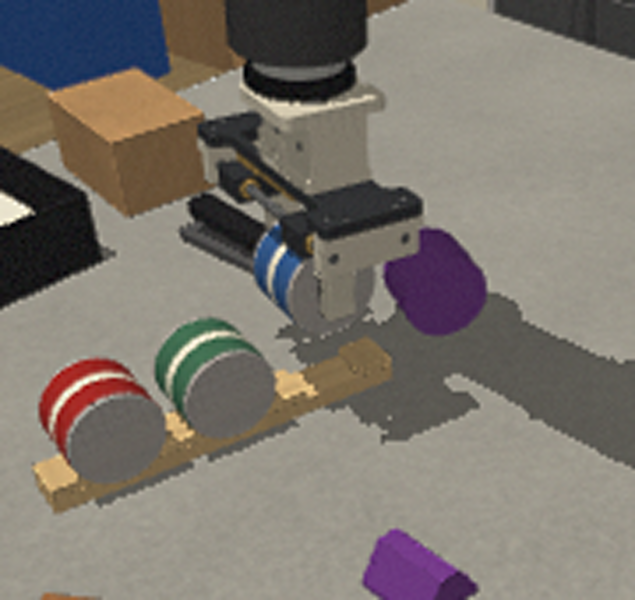

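The blue tin is held by its ends; red and green are undisturbed. Now the move to above the lane, uphill of the chock.

```bash
python3 -m handwheel '[[[0,0,0.6,0],[0.1,0.4,0.7,0.1],[0.2,0.7,0.7,0.3],[0.28,0.9,0.2,0.35],[0.28,0.9,0,0.35],[0.28,0.9,0,0.35],[0.28,0.9,0,0.35],[0.28,0.9,0,0.35]]]'
python3 -m handwheel '[[[0.28,0.9,0,0.35],[0.28,0.9,0,0.35],[0.28,0.9,0,0.3],[0.28,0.9,0,0.3],[0.28,0.9,0,0.2],[0.2,0.7,0,0.1],[0,0,0,0],[0,0,0,0]]]'
python3 -c "
from h import *; go(.592,.3085,.13,96.8)"
```

```text
time_s: 14.5
tcp_pos: [0.5049, 0.0334, 0.1771]
eef_rot: [95.4, 87.0, 3.2]
contact_force: [0.8, -0.6, -2.8]
gripper_width: 0.0579
time_s: 15.3
tcp_pos: [0.5665, 0.2538, 0.1667]
eef_rot: [90.1, 87.7, 6.5]
contact_force: [-0.2, -0.7, -2.4]
gripper_width: 0.0577
t 15.3 tcp mm [566.5 253.8 166.7] jaw 96.45 axis [ 0.039  0.005 -0.999] F [-0.2 -0.7 -2.4] w 57.7
units [ 0.64  1.37 -0.92] turn 0.07
```

```bash
python3 -m handwheel '[[[0.3,0.6,0,0.07],[0.3,0.6,-0.2,0],[0.05,0.15,-0.4,0],[0,0,-0.3,0],[0,0,0,0],[0,0,0,0]]]'
python3 - <<'E'
from h import *
go(.592,.3085,.07,96.8)
s=vision.capture('scene');cv2.imwrite('pics/a9s.png',cv2.resize(s[180:370,230:420],(600,600),interpolation=cv2.INTER_CUBIC))
E
```

```text
time_s: 15.9
tcp_pos: [0.5901, 0.3028, 0.1257]
eef_rot: [84.6, 88.1, 1.1]
contact_force: [-0.2, 0.1, -2.3]
gripper_width: 0.0583
t 15.9 tcp mm [590.1 302.8 125.7] jaw 96.54 axis [ 0.033  0.001 -0.999] F [-0.2  0.1 -2.3] w 58.3
units [ 0.05  0.14 -1.39] turn 0.05
```

View pics/a9s.png

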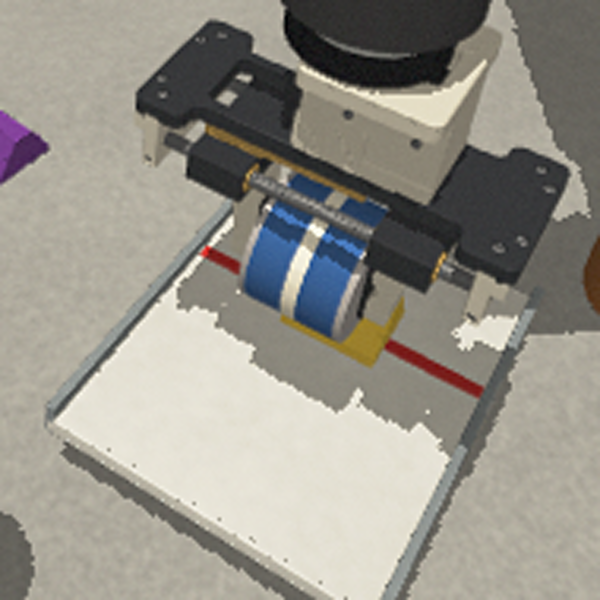

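```bash
python3 -m handwheel '[[[0.05,0.14,-0.4,0.05],[0,0,-0.5,0],[0,0,-0.3,0],[0,0,-0.1,0],[0,0,0,0]]]'
python3 - <<'E'
from h import *
go(.590,.3082,.064,96.8)
E
```

```text
time_s: 16.45
tcp_pos: [0.5928, 0.3082, 0.0726]
eef_rot: [88.8, 87.9, 5.5]
contact_force: [0.6, -0.3, -2.1]
gripper_width: 0.058
t 16.45 tcp mm [592.8 308.2  72.6] jaw 96.76 axis [ 0.036  0.004 -0.999] F [ 0.6 -0.3 -2.1] w 58.0
units [-0.07 -0.   -0.21] turn 0.01
```

```bash
python3 -m handwheel '[[[-0.07,0,-0.1,0],[0,0,-0.1,0],[0,0,-0.05,0],[0,0,0,0]]]' - 15
python3 -m handwheel '[[[0,0,-0.04,0]]]'
python3 -m handwheel '[[[0,0,-0.04,0]]]'
python3 - <<'E'
from h import *
go(.590,.3082,.058,96.8)
s=vision.capture('scene');cv2.imwrite('pics/b1s.png',cv2.resize(s[220:340,270:400],None,fx=4.6,fy=4.6,interpolation=cv2.INTER_CUBIC))
E
```

```text
time_s: 16.85
tcp_pos: [0.5905, 0.3089, 0.0634]
eef_rot: [90.7, 87.8, 7.5]
contact_force: [0.1, -0.2, -2.1]
gripper_width: 0.0576
time_s: 16.95
tcp_pos: [0.5908, 0.3092, 0.0622]
eef_rot: [91.3, 87.7, 8.1]
contact_force: [-0.0, 0.1, -2.4]
gripper_width: 0.0579
time_s: 17.05
tcp_pos: [0.5909, 0.3093, 0.0608]
eef_rot: [91.7, 87.7, 8.5]
contact_force: [-0.0, 0.8, -2.2]
gripper_width: 0.0581
t 17.05 tcp mm [590.9 309.3  60.8] jaw 96.8 axis [ 0.039  0.006 -0.999] F [-0.   0.8 -2.2] w 58.1
units [-0.02 -0.03 -0.07] turn 0.0
```

View pics/b1s.png

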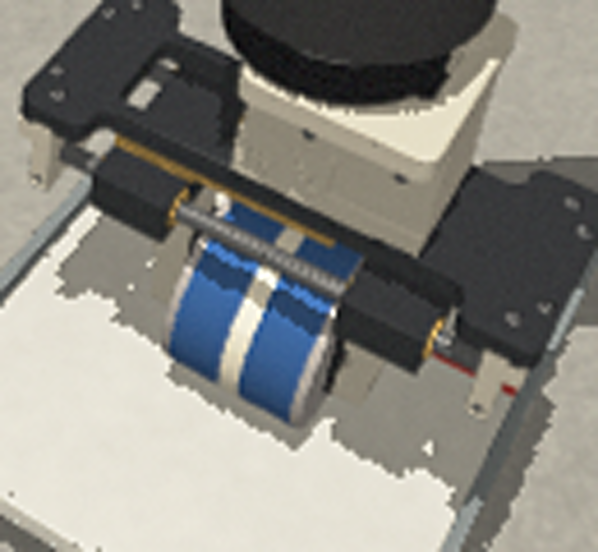

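```bash
python3 -m handwheel '[[[-0.02,-0.03,-0.04,0]]]'
python3 -m handwheel '[[[0,0,-0.03,0]]]'
python3 -m handwheel '[[[0,0,-0.03,0]]]'
```

```text
time_s: 17.2
tcp_pos: [0.5903, 0.3082, 0.0591]
eef_rot: [91.9, 87.7, 8.7]
contact_force: [0.7, -0.3, -3.1]
gripper_width: 0.0582
time_s: 17.3
tcp_pos: [0.5902, 0.3078, 0.0579]
eef_rot: [91.2, 87.7, 8.0]
contact_force: [-1.8, -2.5, 5.9]
gripper_width: 0.0581
time_s: 17.4
tcp_pos: [0.5903, 0.3077, 0.0578]
eef_rot: [90.9, 87.7, 7.7]
contact_force: [-5.9, -1.4, 12.7]
gripper_width: 0.0578
```

Contact with the lane came at the predicted height. I ease off and slide downhill to the chock.

```bash
python3 -m handwheel '[[[-0.02,0,0.02,0]]]'
python3 -m handwheel '[[[-0.05,-0.006,-0.002,0],[-0.05,-0.006,-0.005,0]]]'
python3 -m handwheel '[[[-0.03,-0.006,-0.003,0]]]'
python3 -c "
from h import *; go(.5807,.307,.0569,96.8)"
```

```text
time_s: 17.5
tcp_pos: [0.5895, 0.3077, 0.0589]
eef_rot: [91.2, 87.7, 8.0]
contact_force: [0.1, 0.1, -2.8]
gripper_width: 0.0581
time_s: 17.7
tcp_pos: [0.5855, 0.3074, 0.0587]
eef_rot: [91.8, 87.7, 8.6]
contact_force: [-0.0, -0.4, -2.6]
gripper_width: 0.058
time_s: 17.8
tcp_pos: [0.584, 0.3071, 0.0583]
eef_rot: [91.6, 87.7, 8.5]
contact_force: [0.0, -0.0, -2.0]
gripper_width: 0.0582
t 17.8 tcp mm [584.  307.1  58.3] jaw 96.81 axis [ 0.04   0.006 -0.999] F [ 0. -0. -2.] w 58.2
units [-0.08 -0.   -0.03] turn -0.0
```

```bash
python3 -m handwheel '[[[-0.03,-0.004,-0.01,0]]]'
python3 -m handwheel '[[[-0.025,-0.003,-0.004,0]]]'
python3 -m handwheel '[[[-0.02,-0.003,-0.003,0]]]'
```

```text
time_s: 17.9
tcp_pos: [0.5826, 0.3069, 0.0577]
eef_rot: [91.5, 87.7, 8.4]
contact_force: [0.4, -0.7, -2.3]
gripper_width: 0.0578
time_s: 18.0
tcp_pos: [0.5814, 0.3067, 0.0574]
eef_rot: [91.4, 87.7, 8.2]
contact_force: [1.2, -0.9, -1.9]
gripper_width: 0.0582
time_s: 18.1
tcp_pos: [0.5809, 0.3067, 0.0574]
eef_rot: [91.6, 87.6, 8.4]
contact_force: [1.2, 0.4, -1.8]
gripper_width: 0.0582
```

```bash
python3 -m handwheel '[[[-0.02,-0.003,-0.003,0]]]'
python3 -c "
from h import *; go(.5807,.307,.0569,96.8)"
```

```text
time_s: 18.2
tcp_pos: [0.5803, 0.3067, 0.0573]
eef_rot: [91.7, 87.6, 8.6]
contact_force: [0.8, 0.4, -2.5]
gripper_width: 0.0577
t 18.2 tcp mm [580.3 306.7  57.3] jaw 96.83 axis [ 0.041  0.006 -0.999] F [ 0.8  0.4 -2.5] w 57.7
units [ 0.01  0.01 -0.01] turn -0.01
```

Fx of about 1 N indicates a light touch on the chock, so I stop going downhill and lower until the lane takes the weight.

```bash
python3 -m handwheel '[[[0.01,0,-0.02,0]]]'
python3 -m handwheel '[[[0,0,-0.015,0]]]'
python3 - <<'E'
from h import *
st()
s=vision.capture('scene');cv2.imwrite('pics/b2s.png',cv2.resize(s[220:340,270:400],None,fx=4.6,fy=4.6,interpolation=cv2.INTER_CUBIC))
E
```

```text
time_s: 18.3
tcp_pos: [0.5806, 0.3068, 0.0568]
eef_rot: [91.8, 87.6, 8.7]
contact_force: [-7.0, -0.5, 10.2]
gripper_width: 0.058
time_s: 18.4
tcp_pos: [0.5806, 0.3068, 0.0569]
eef_rot: [91.7, 87.6, 8.6]
contact_force: [-2.6, -1.6, 6.3]
gripper_width: 0.0578
t 18.4 tcp mm [580.6 306.8  56.9] jaw 96.85 axis [ 0.041  0.006 -0.999] F [-2.6 -1.6  6.3] w 57.8
```

View pics/b2s.png

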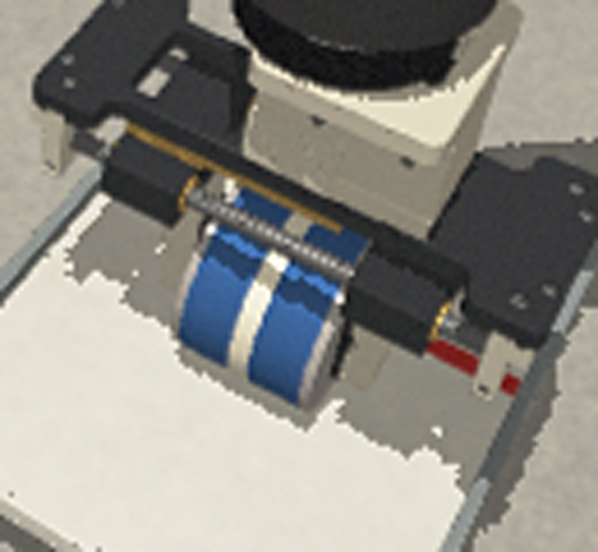

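```bash
python3 -m handwheel '[[[0,0,0,0],[0,0,0,0]]]' - 4
python3 -m handwheel '[[[0,0,0,0],[0,0,0,0]]]' 62 4
python3 - <<'E'
from h import *
st()
s=vision.capture('scene');cv2.imwrite('pics/b3s.png',cv2.resize(s[220:340,270:400],None,fx=4.6,fy=4.6,interpolation=cv2.INTER_CUBIC))
E
```

```text
time_s: 18.65
tcp_pos: [0.5805, 0.3068, 0.0569]
eef_rot: [92.0, 87.6, 8.9]
contact_force: [-0.4, -0.8, -1.0]
gripper_width: 0.0582
time_s: 18.85
tcp_pos: [0.5808, 0.307, 0.0569]
eef_rot: [92.3, 87.6, 9.1]
contact_force: [-0.6, 0.3, 0.2]
gripper_width: 0.0616
t 18.85 tcp mm [580.8 307.   56.9] jaw 96.85 axis [ 0.042  0.007 -0.999] F [-0.6  0.3  0.2] w 61.6
```

View pics/b3s.png

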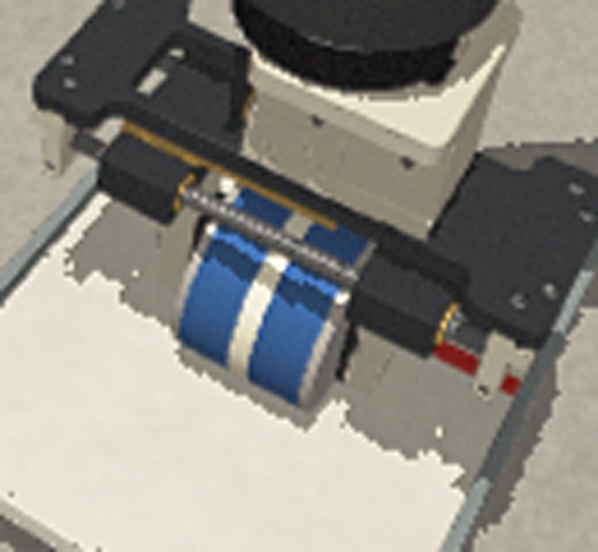

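The tin did not move between the two pictures (same place, about (270,310) in the crop) with the pads free at 61.6 mm. I open fully and withdraw straight up.

```bash
python3 -m handwheel '[[[0,0,0,0],[0,0,0,0],[0,0,0,0],[0,0,0,0]]]' 87.6
python3 -c "
from h import *; go(.5808,.307,.12,96.85)"
python3 -m handwheel '[[[0,0,0.2,0],[0,0,0.3,0],[0,0,0.4,0],[0,0,0.6,0],[0,0,0.8,0],[0,0,0.8,0]]]' 
python3 -m handwheel '[[[0,-0.5,0.6,0],[-0.2,-1,0.3,0],[-0.3,-1,0,0],[-0.3,-1,0,0],[-0.3,-1,0,0],[-0.3,-1,0,0],[-0.3,-1,0,0],[-0.3,-1,0,0]]]' 
python3 - <<'E'
from h import *
st()
t=vision.capture('top');s=vision.capture('scene');cv2.imwrite('pics/f1s.png',s);cv2.imwrite('pics/f1t.png',t)
cv2.imwrite('pics/f1tc.png',cv2.resize(t[85:215,90:200],None,fx=4.5,fy=4.5,interpolation=cv2.INTER_CUBIC))
cv2.imwrite('pics/f1sc.png',cv2.resize(s[220:360,260:400],None,fx=4.2,fy=4.2,interpolation=cv2.INTER_CUBIC))
E
```

```text
time_s: 19.3
tcp_pos: [0.581, 0.3071, 0.057]
eef_rot: [92.5, 87.6, 9.4]
contact_force: [-0.7, -0.7, 0.5]
gripper_width: 0.0859
t 19.3 tcp mm [581.  307.1  57. ] jaw 96.85 axis [ 0.042  0.007 -0.999] F [-0.7 -0.7  0.5] w 85.9
units [-0.01 -0.    1.57] turn -0.0
time_s: 19.9
tcp_pos: [0.5787, 0.305, 0.1846]
eef_rot: [86.3, 87.9, 3.1]
contact_force: [0.3, -0.1, -0.1]
gripper_width: 0.0872
time_s: 20.7
tcp_pos: [0.4988, 0.0012, 0.2391]
eef_rot: [95.8, 86.7, 13.2]
contact_force: [0.4, 0.2, 0.5]
gripper_width: 0.0878
t 20.7 tcp mm [498.8   1.2 239.1] jaw 97.32 axis [ 0.057  0.013 -0.998] F [0.4 0.2 0.5] w 87.8
```

View pics/f1tc.png

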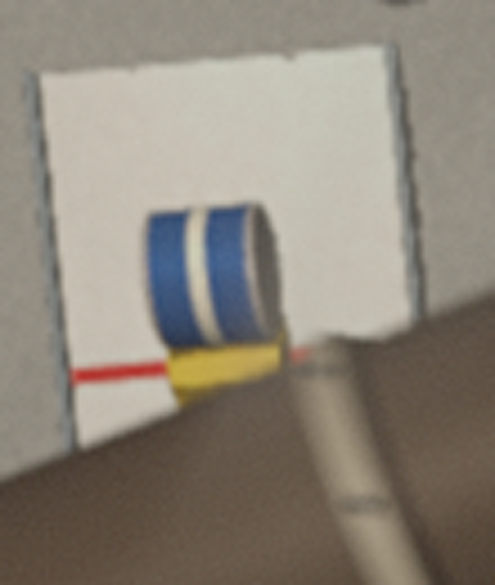

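View pics/f1sc.png

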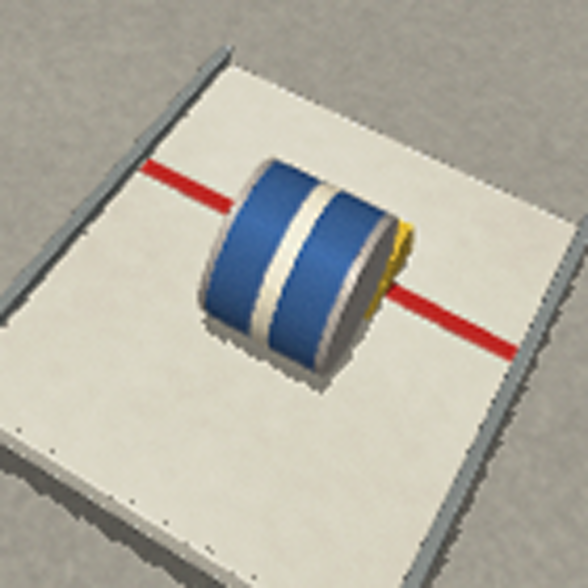

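View pics/f1s.png

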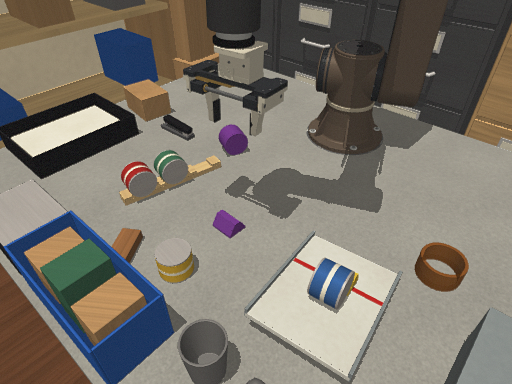

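The tin lies crosswise against the uphill side of the chock, which is on the line. Red and green are still in the rest. I move the arm off the view for one more check that it is at rest and that the chock did not shift.

```bash
python3 -m handwheel '[[[-0.1,-1,0,0],[-0.1,-1,0,0],[-0.1,-1,0,0],[-0.1,-0.8,0,0],[0,-0.5,0,0],[0,0,0,0],[0,0,0,0],[0,0,0,0]]]'
python3 - <<'E'
from h import *
st()
t=vision.capture('top');s=vision.capture('scene');s1=cv2.imread('pics/f1s.png');t1=cv2.imread('pics/a5t.png')
cv2.imwrite('pics/f2tc.png',cv2.resize(t[85:215,90:200],None,fx=4.5,fy=4.5,interpolation=cv2.INTER_CUBIC))
print("scene tin diff",cv2.absdiff(s,s1)[255:310,300:365].max(), )
for i in(t1,t):
    g=cv2.cvtColor(i,cv2.COLOR_BGR2HSV)[...,2]
    for u in(136,142,148): print(u,g[160:180,u].tolist())
for n,i in(("top",t),("scene",s)):
    for c in blobs(mask(i,(100,100,40),(118,255,255)),40):
        R=cv2.minAreaRect(c)
        if (n=="top" and R[0][0]<200 and R[0][0]>90) or (n=="scene" and R[0][0]>290): print(n,R)
E
```

```text
time_s: 21.6
tcp_pos: [0.4818, -0.1784, 0.249]
eef_rot: [94.3, 85.9, 11.5]
contact_force: [0.6, 0.1, 0.7]
gripper_width: 0.0874
t 21.6 tcp mm [ 481.8 -178.4  249. ] jaw 97.18 axis [ 0.07   0.014 -0.997] F [0.6 0.1 0.7] w 87.4
scene tin diff 12
136 [156, 157, 160, 174, 183, 187, 184, 185, 184, 166, 137, 125, 126, 126, 124, 126, 142, 167, 185, 188]
142 [157, 161, 173, 185, 184, 184, 184, 182, 167, 141, 132, 132, 133, 135, 134, 142, 145, 168, 185, 186]
148 [160, 166, 177, 183, 183, 184, 185, 180, 164, 141, 132, 133, 133, 134, 136, 144, 153, 170, 185, 185]
136 [109, 88, 112, 158, 185, 189, 190, 190, 189, 181, 155, 131, 128, 129, 128, 128, 137, 149, 175, 191]
142 [84, 112, 152, 178, 189, 189, 187, 188, 184, 170, 141, 133, 133, 136, 133, 132, 146, 172, 189, 190]
148 [106, 130, 166, 188, 189, 187, 187, 186, 175, 153, 136, 134, 135, 135, 139, 143, 150, 172, 188, 191]
top ((127.20169067382812, 145.56942749023438), (25.425790786743164, 7.753350257873535), 85.03025817871094)
top ((138.94357299804688, 142.40272521972656), (6.799233436584473, 21.27099609375), 3.5763344764709473)
scene ((335.7829284667969, 285.4436340332031), (13.849997520446777, 40.53657531738281), 24.567171096801758)
scene ((320.3791198730469, 277.4841613769531), (13.646825790405273, 39.86106491088867), 25.906511306762695)
```

View pics/f2tc.png

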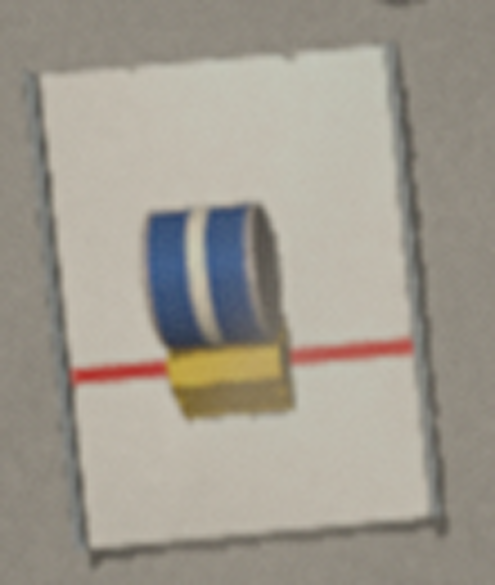

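Nothing moved between the pictures, apart from up to 0.3 px (about 0.7 mm) of chock shift from the first touch. I hand in.

```bash
python3 -c "
from plant import close_job; print(close_job())"
```

```text
the job is handed in; nothing more can be done
None
```

I set the yellow chock across the red line and released it. I then laid the blue tin crosswise against its uphill side and released it; the job was handed in at about 21.7 s of the 64 s allowed.

- **Tin:** It stayed put when the pads opened. Pictures taken about 0.9 s apart after the gripper had withdrawn show it in the same place, touching the chock.
- **Forces:** The largest I saw in the readings was about 13 N on the wrist, while feeling for the lane. The robot was clear of everything at the end.
- **Other tins:** Red and green were still in the rest after the blue tin was down, and I did not handle either purple look-alike.
- **Chock position (views disagreed):** After I placed the chock, the top view put it about 2.7 mm downhill of the line's exact centre and the scene view about 0.5 mm. The tin's first light touch may have moved it up to another 0.7 mm. It still covers the line and is parallel to it, so I left it there.
- **Tool tilt:** The tool drifted up to 4° off vertical during the moves, which I could not command away. Neither grasp nor either placing was visibly affected.

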